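# Centre-punch the strap in the lever press

### The arm

A 6-joint arm with a two-finger parallel gripper is mounted at the origin on the work surface. World frame = base frame: x ahead of the robot, y to its left, z up, the work surface at z = 0. Lengths are in m, angles in rad, forces in N, time in s.
With the tool pointing down it reaches from about 0.225 to 0.875 m from the base axis. Payload 3.4 kg.
Tool frame: the origin (TCP) lies at the very end of the fingers, on their centre line; the grasp point (between the pads) lies 19 mm behind it; x points along the fingers, y is the direction in which the jaws open and shut, and the axes are right-handed (so a half turn about x gives the same grasp; the last joint's range is limited). The gripper opens to 85 mm and grips with 20 to 120 N. Pads are 22 mm wide; open, the fingers measure 114 mm over their backs; the gripper's body (76 mm by 85 mm) begins 54 mm behind the grasp point. The pads swing forward as they close: fully open they stand 13 mm farther back than shut.
Start: joints at [-1.429, 0.276, 1.505, -0, 1.361, -0.121], TCP at [0.149, -0.555, 0.231] pointing down, gripper open.
Joint ranges: [-2.89, 2.89], [-0.75, 2.08], [0.22, 2.7], [-1.18, 4.32], [0.11, 2.71], [-2.7, 2.7]. Speed limits (rad/s): [2.57, 2.57, 3.14, 3.14, 3.14, 3.14].

### API

Orientations are given as a unit quaternion [x, y, z, w].
In Python, from station import robot gives the robot as it stands. The module is installed in compiled form; this text tells all that it offers.
- The arm moves only by the tool jog_arm, never from a script. Its argument "steps" is a list of rows, each an object with "claw": the finger opening in mm, from 0 to 85.4; "translation": the shift along the tool's x, y, z in units of 30 mm (1.0 is 30 mm), a list of three; "delta_rot": the turn, a rotation vector about the tool's x, y, z in degrees, a list of three. A call has exactly 8 rows; each row shifts and turns the commanded pose from where the row before left it, along the tool's axes as they then stand; what a row does not reach is not made up. A row lasts 1/12 s, in which the tool goes at most 41.7 mm and 7.16 degrees, less where a joint would pass 70% of its speed; a pose out of reach is approached as far as the arm can. A call is refused whole if a number of a shift passes 1 or a number of a turn 7.16, either way. A call with a gripper value outside its range is refused whole. The fingers move at their own pace and stop on an object; "force" is the grip in N (left out, the last holds). Time passes only in rows, so rows that do not move let the fingers close, or fill a call up. It gives the time, the measured TCP pose, the force and the opening at its end, in the units of the state.
- robot.read_state(): the state, without advancing time (a new reading comes with each control period).
- robot.read_camera(name): name is "scene" or "top" or "wrist"; returns a dict with "frame" (420x560x3 uint8, blue, green, red), "mtx" (3x3 intrinsics, pixels), "position" and "orientation" of the camera in the world. Camera axes: x right, y down, z forward; pixel columns grow to the right and rows downward; lengths in m; the calibration is good to about 2 mm. A picture is of the moment at which its call begins. There is no depth.
- robot.sign_off(): hands the job in, once; it reports no verdict.
The state is a dict: "time_s": time; "joint_pos": joint angles; "qvel": joint speeds; "joint_torque": joint torques, N m; "eef_pos": TCP position; "orientation": TCP orientation; "contact_force": force on the tool from outside, world axes, zero at the start; "wrist_torque": the same for the moment, N m; "gripper_width": finger opening in m.
Only numpy, scipy, OpenCV 4.12 (cv2) and the standard library are available. Lean on these libraries where they do the work, as an engineer would, in place of code of your own. Each camera call takes 0.05 s, during which the arm holds its last target. There are 200 camera calls.

### The job

Slide the aluminium strap back on the press bed until its back edge sits flush against the fence and its scribed cross is right under the punch tip, while the lever is still up. Then press the lever down by its pad until the spring catch holds it down, and leave it latched with the cross still under the punch; do not disturb the tools and things lying around.

Things in the scene. Friction and masses are not known exactly. Their poses are not given: they have to be found in the camera images.
- press: Grey iron bench lever press, fixed, 205 x 140 x 240 mm. Origin: on the bench top below the punch tip; z up, x from lever pad (front) to column (back), y left. In its frame (mm): steel bed, flat top at z 40, x -75..45, y -70..70; column x 60..110; ram guide and overarm z 93..126.
- fence (a point): Middle of the foot of the fence's front face (press x +22.5, y 0, z 40 mm). The fence is a straight dark bar on the bed in front of the column, along press y from -60 to +60 mm, 16 mm high. With the strap's back edge flush on it, the cross is level with the tip in press x.
- strap: Loose aluminium bar 45 x 200 x 10 mm, about 0.24 kg, flat on the bed. Origin: centre of underside; y is the long axis (+y = left end, nearer the cross), x the width. Starts 22 to 36 mm short of its place, turned up to 10 degrees, off to either side. Parallel to the press axes when home. Grip across its width near the -y end (two dark holes), fingertips just above the bed, or push it.
- mark (a point): Centre of the scribed cross on the strap's top face: a thin dark line across the full width and a 24 mm line along the middle, 30 mm from the strap's middle towards its +y end (strap frame 0, 30, 10 mm).
- punch_tip (a point): Lower end of the pointed steel punch under the ram, at press x = y = 0. Lever up: 81 mm above the bench, 31 mm above the strap. It comes straight down with the lever and is sprung, so it rests on the strap with about 6 N when the lever is latched.
- lever (a joint): Press lever angle, rad: 0 = up at rest (0.25 above level), growing as the pad goes down; end stop 0.44. Hinge at press x 85, z 170 mm, axis along y. A sprung hook on the ram guide's +y side snaps over the lever's pin near 0.36: let go after that, it stays at about 0.40; before, it springs up. The pad takes 2 N at first, about 7 N as the hook rides over, 8 to 11 N near the bottom.
- lever_pad (a point): Centre of the top face of the square black pad, 44 x 44 mm, at the lever's free end, 205 mm from the hinge. Lever up: about 234 mm above the bench, press x about -110 mm. Latched: about 153 mm, press x about -120; at the end stop about 8 mm lower. Press it straight down.
- hammer: Bystander: hammer about 280 mm long lying on the bench. Origin under its middle. Leave it alone.
- screwdriver: Bystander: yellow-handled screwdriver lying on the bench. Leave it alone.
- tin: Bystander: open steel tin 74 mm wide, 100 mm high. Origin at the centre of its underside. Leave it alone.
- offcut: Bystander: wooden offcut 160 x 70 x 35 mm. Origin at the centre of its underside. Leave it alone.
There are look-alikes about, which are no part of the job. There is more than one size of the strap; the one meant has the size given above.

How it is judged:
By the outcome, as a careful person would: the job done as asked, in the order asked, and still so for the second after the job is handed in, with the robot touching nothing.
It also fails if it takes over 58 s, if anything falls off the work surface, if the arm or the gripper's body presses on something with over 40 N, if the wrist force passes 120 N, or if a joint passes its speed limit or range.

## Working session

There is one attempt and no reset: what is moved stays moved. The work goes in short steps, Python scripts to look and compute and a tool call to move; the robot and the scene stay as the last step left them, time stands still between calls to the robot, and variables do not carry over. Pictures are saved under pics/ and viewed, about 8 in all and at most 12, crops included, and the job is handed in when it is done.

Besides the shell and the picture viewer there is one more tool, called after "Emit:" as name([rows], argument=value, ...), one row to a line, values as JSON. jog_arm: Moves the arm, as the interface text tells. Its arguments: {"type":"object","properties":{"steps":{"type":"array"},"force":{"type":"number"}},"required":["steps"]}

```bash
mkdir -p pics; cat > h.py <<'E'
import numpy as np, cv2
from scipy.spatial.transform import Rotation as R
from station import robot
def cam(n,save=None):
    c=robot.read_camera(n)
    if save: cv2.imwrite('pics/'+save,c['frame'])
    return c
def ray(c,u,v,z):
    d=np.linalg.inv(c['mtx'])@[u,v,1.]; d=R.from_quat(c['orientation']).as_matrix()@d
    p=np.array(c['position']); return p+d*(z-p[2])/d[2]
def proj(c,X):
    q=R.from_quat(c['orientation']).as_matrix().T@(np.array(X)-c['position']); q=c['mtx']@q; return q[:2]/q[2]
E
python3 - <<'E'
from h import *
import pickle
d={}
for n in('scene','top'):
    d[n]=cam(n,n+'1.png'); print(n,d[n]['mtx'].tolist(),np.round(d[n]['position'],3),np.round(R.from_quat(d[n]['orientation']).as_matrix(),3).tolist())
pickle.dump(d,open('d1.pkl','wb'))
s=robot.read_state();print(s)
E
```

```text
scene [[425.4890177479688, 0.0, 278.9211401397457], [0.0, 425.4890177479688, 213.8561092295455], [0.0, 0.0, 1.0]] [ 0.973 -0.57   0.894] [[0.789, 0.437, -0.432], [0.615, -0.559, 0.557], [0.003, -0.705, -0.709]]
top [[501.0973201945781, 0.0, 276.6843052313741], [0.0, 501.0973201945781, 212.97539347171065], [0.0, 0.0, 1.0]] [ 0.35  -0.007  1.274] [[-0.024, -0.985, 0.173], [-1.0, 0.023, -0.012], [0.008, -0.173, -0.985]]
{'time_s': 0.1, 'joint_pos': array([-1.42897812e+00,  2.76522282e-01,  1.50600654e+00,  8.23340134e-06,
        1.36074709e+00, -1.21007242e-01]), 'qvel': array([-0.00052401, -0.00109515, -0.00420684, -0.00015883,  0.00059995,
        0.00195124]), 'joint_torque': array([ 1.44962625e-03, -4.17700589e+01, -2.46404493e+01, -1.17619657e-04,
        5.80796041e-03,  1.01932508e-05]), 'eef_pos': array([ 0.14931493, -0.55476961,  0.23053164]), 'orientation': array([-0.70100643, -0.09325009,  0.70101312, -0.09205985]), 'contact_force': array([0.84917054, 0.20846335, 0.2395436 ]), 'wrist_torque': array([-0.00552007,  0.03104942, -0.03288763]), 'gripper_width': 0.08532225419875068}
```

View pics/scene1.png

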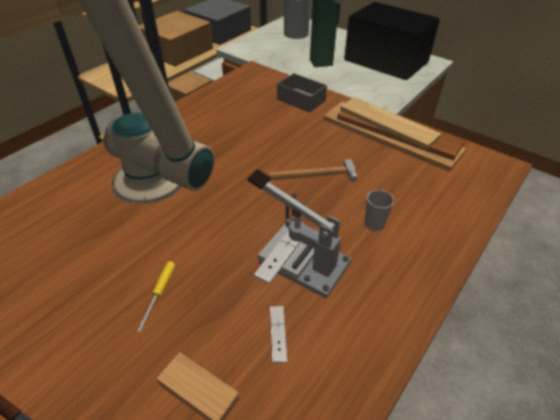

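View pics/top1.png

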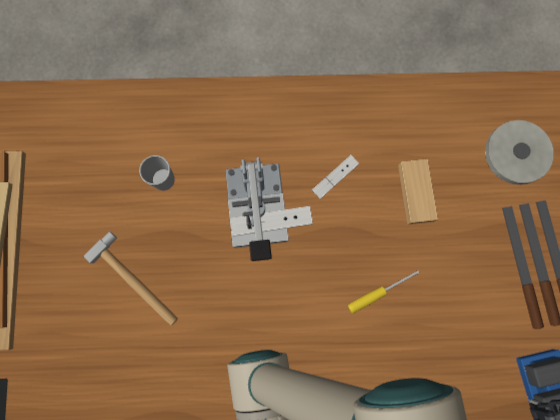

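The scene view shows the press at about (305,250) with the strap on its bed. The top view shows the press at (257,205), the strap's holed end at (310,217), the pad at (260,250), and a smaller look-alike strap at (335,176). Next I'll zoom in on the press.

```bash
python3 - <<'E'
from h import *
a=cv2.imread('pics/top1.png')[150:270,215:325]; b=cv2.imread('pics/scene1.png')[160:300,235:365]
a=cv2.resize(a,(440,480),interpolation=cv2.INTER_CUBIC); b=cv2.resize(b,None,fx=2.7,fy=3.428,interpolation=cv2.INTER_CUBIC)[:480]
cv2.imwrite('pics/z1.png',np.hstack([a,b])); print(a.shape,b.shape)
E
```

```text
(480, 440, 3) (480, 351, 3)
```

View pics/z1.png

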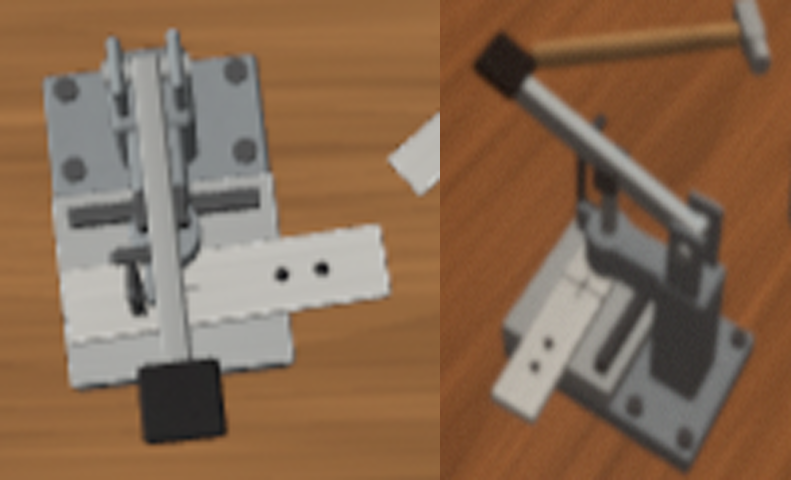

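```bash
python3 - <<'E'
from h import *
import pickle
c=pickle.load(open('d1.pkl','rb'))['top']
def P(n,pts,z):
    q=np.array([ray(c,215+(x+.5)/4-.5,150+(y+.5)/4-.5,z)[:2] for x,y in pts]); print(n,np.round(q*1000,1).tolist())
    d=q[1:]-q[:-1]; print('  len',np.round(np.hypot(*d.T)*1000,1),'ang',np.round(np.degrees(np.arctan2(d[:,1],d[:,0])),1)); return q
b=P('bed LF RF RB LB',[(72,387),(292,362),(272,175),(54,195)],.04)
f=P('fence L R',[(70,228),(260,210)],.04)
s=P('strap RB RF LF LB',[(380,226),(388,295),(69,343),(60,271)],.05)
P('cross',[(180,288)],.05);P('holes',[(282,274),(321,268)],.05)
p=P('pad',[(138,367),(220,360),(227,436),(145,443)],.234)
print(b.mean(0),f.mean(0),s.mean(0),p.mean(0))
E
```

```text
bed LF RF RB LB [[485.1, 89.3], [497.4, -47.0], [616.1, -37.7], [606.4, 99.5]]
  len [136.9 119.  137.6] ang [-84.8   4.5  94. ]
fence L R [[585.1, 89.7], [593.8, -29.6]]
  len [119.6] ang [-85.8]
strap RB RF LF LB [[580.0, -103.8], [536.5, -107.2], [511.2, 90.1], [556.2, 95.3]]
  len [ 43.6 198.9  45.3] ang [-175.5   97.3    6.5]
cross [[543.8, 21.3]]
  len [] ang []
holes [[551.2, -42.0], [554.4, -66.3]]
  len [24.5] ang [-82.5]
pad [[473.5, 39.7], [476.1, -3.1], [436.4, -5.8], [433.8, 36.7]]
  len [42.9 39.8 42.6] ang [ -86.4 -176.    93.5]
[0.55125309 0.02603952] [0.58944047 0.03003358] [ 0.54597104 -0.00637075] [0.45493677 0.01688567]
```

```bash
cat >> h.py <<'E'
def goto(pos,yaw,s=None):
    "tool-axis shift (units of 30 mm, in axes after the turn) and turn (deg) to pos, jaws along yaw"
    s=s or robot.read_state(); A=R.from_quat(s['orientation'])
    y=np.array([np.cos(np.radians(yaw)),np.sin(np.radians(yaw)),0]); best=None
    for sg in(1,-1):
        x=np.array([0,0,-1.]); T=R.from_matrix(np.c_[x,sg*y,np.cross(x,sg*y)])
        rv=(A.inv()*T).as_rotvec(degrees=True)
        if best is None or np.linalg.norm(rv)<np.linalg.norm(best[0]): best=rv,T
    rv,T=best; d=np.array(pos)-s['eef_pos']
    print('axes',np.round(A.as_matrix(),2).tolist()); print('turn',np.round(rv,2),'shift after turn',np.round(T.inv().apply(d)/.03,3),'joints',np.round(s['joint_pos'],2),'F',np.round(s['contact_force'],1),'pos',np.round(s['eef_pos'],4),'t',s['time_s'])
E
python3 - <<'E'
from h import *
goto([.556,-.086,.13],7.3)
E
```

```text
axes [[-0.0, 0.26, -0.97], [0.0, -0.97, -0.26], [-1.0, -0.0, -0.0]]
turn [-8.224e+01 -8.000e-02  7.000e-02] shift after turn [  3.351  15.432 -13.776] joints [-1.43  0.28  1.51  0.    1.36 -0.12] F [0.8 0.2 0.2] pos [ 0.1493 -0.5548  0.2305] t 0.1
```

Emit:
jog_arm([
  {"claw": 85, "translation": [0, 0, 0], "delta_rot": [-7, 0, 0]},
  {"claw": 85, "translation": [0, 0, 0], "delta_rot": [-7, 0, 0]},
  {"claw": 85, "translation": [0, 0, 0], "delta_rot": [-7, 0, 0]},
  {"claw": 85, "translation": [0, 0, 0], "delta_rot": [-7, 0, 0]},
  {"claw": 85, "translation": [0, 0, 0], "delta_rot": [-7, 0, 0]},
  {"claw": 85, "translation": [0, 0, 0], "delta_rot": [-7, 0, 0]},
  {"claw": 85, "translation": [0, 0, 0], "delta_rot": [-7, 0, 0]},
  {"claw": 85, "translation": [0, 0, 0], "delta_rot": [-7, 0, 0]},
])

```text
time_s: 0.77
eef_pos: [0.1493, -0.5549, 0.2308]
orientation: [0.574, 0.413, -0.574, 0.412]
contact_force: [0.8, -0.2, 0.6]
gripper_width: 0.0851
```

Emit:
jog_arm([
  {"claw": 85, "translation": [0, 0, 0], "delta_rot": [-6.5, 0, 0]},
  {"claw": 85, "translation": [0, 0, 0], "delta_rot": [-6.5, 0, 0]},
  {"claw": 85, "translation": [0, 0, 0], "delta_rot": [-6.5, 0, 0]},
  {"claw": 85, "translation": [0, 0, 0], "delta_rot": [-6.5, 0, 0]},
  {"claw": 85, "translation": [0.2, 0.9, -0.75], "delta_rot": [0, 0, 0]},
  {"claw": 85, "translation": [0.2, 0.9, -0.75], "delta_rot": [0, 0, 0]},
  {"claw": 85, "translation": [0.2, 0.9, -0.75], "delta_rot": [0, 0, 0]},
  {"claw": 85, "translation": [0.2, 0.9, -0.75], "delta_rot": [0, 0, 0]},
])

```text
time_s: 1.43
eef_pos: [0.246, -0.4513, 0.2066]
orientation: [0.469, 0.53, -0.468, 0.529]
contact_force: [0.5, -0.3, 0.4]
gripper_width: 0.0853
```

Emit:
jog_arm([
  {"claw": 85, "translation": [0.2, 0.9, -0.8], "delta_rot": [0, 0, 0]},
  {"claw": 85, "translation": [0.2, 0.9, -0.8], "delta_rot": [0, 0, 0]},
  {"claw": 85, "translation": [0.2, 0.9, -0.8], "delta_rot": [0, 0, 0]},
  {"claw": 85, "translation": [0.2, 0.9, -0.8], "delta_rot": [0, 0, 0]},
  {"claw": 85, "translation": [0.2, 0.9, -0.8], "delta_rot": [0, 0, 0]},
  {"claw": 85, "translation": [0.2, 0.9, -0.8], "delta_rot": [0, 0, 0]},
  {"claw": 85, "translation": [0.2, 0.9, -0.8], "delta_rot": [0, 0, 0]},
  {"claw": 85, "translation": [0.2, 0.9, -0.8], "delta_rot": [0, 0, 0]},
])

```text
time_s: 2.1
eef_pos: [0.437, -0.2339, 0.1588]
orientation: [0.468, 0.53, -0.468, 0.53]
contact_force: [0.8, -0.2, -0.1]
gripper_width: 0.0849
```

```bash
python3 - <<'E'
from h import *
goto([.556,-.086,.13],7.3)
E
```

```text
axes [[-0.0, 0.99, 0.12], [0.0, 0.12, -0.99], [-1.0, -0.0, -0.0]]
turn [-0.25 -0.01  0.02] shift after turn [ 0.96   4.563 -4.387] joints [-0.63  0.21  1.79 -0.    1.14 -0.76] F [ 0.8 -0.2 -0.1] pos [ 0.437  -0.2339  0.1588] t 2.1
```

Emit:
jog_arm([
  {"claw": 85, "translation": [0, 0.76, -0.73], "delta_rot": [0, 0, 0]},
  {"claw": 85, "translation": [0, 0.76, -0.73], "delta_rot": [0, 0, 0]},
  {"claw": 85, "translation": [0, 0.76, -0.73], "delta_rot": [0, 0, 0]},
  {"claw": 85, "translation": [0, 0.76, -0.73], "delta_rot": [0, 0, 0]},
  {"claw": 85, "translation": [0, 0.76, -0.73], "delta_rot": [0, 0, 0]},
  {"claw": 85, "translation": [0, 0.76, -0.73], "delta_rot": [0, 0, 0]},
  {"claw": 85, "translation": [0, 0, 0], "delta_rot": [0, 0, 0]},
  {"claw": 85, "translation": [0, 0, 0], "delta_rot": [0, 0, 0]},
])

```text
time_s: 2.77
eef_pos: [0.5563, -0.0871, 0.1587]
orientation: [0.467, 0.531, -0.468, 0.53]
contact_force: [-0.4, -0.3, -0.3]
gripper_width: 0.0849
```

```bash
python3 - <<'E'
from h import *
import pickle
goto([.556,-.086,.026],7.3)
d={n:cam(n,n+'2.png') for n in('wrist','top','scene')}; pickle.dump(d,open('d2.pkl','wb'))
print(d['wrist']['position'],R.from_quat(d['wrist']['orientation']).as_matrix().round(2).tolist())
E
```

```text
axes [[-0.0, 0.99, 0.13], [-0.0, 0.13, -0.99], [-1.0, -0.0, -0.0]]
turn [-0.07 -0.01  0.06] shift after turn [ 4.422e+00 -4.000e-03 -3.900e-02] joints [-0.28  0.31  1.65 -0.    1.19 -0.4 ] F [-0.4 -0.3 -0.3] pos [ 0.5563 -0.0871  0.1587] t 2.7667
[ 0.54685259 -0.00873382  0.30159052] [[0.99, 0.12, 0.04], [0.13, -0.94, -0.31], [-0.0, 0.31, -0.95]]
```

View pics/wrist2.png

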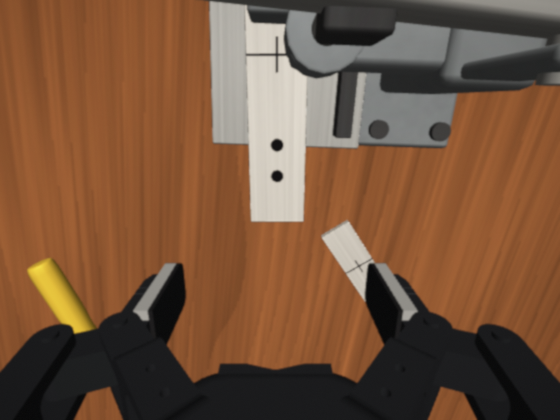

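The wrist view shows the cross at (276,55), the holes at (277,145) and (277,176), the strap's end corners at (251,221) and (303,221), and the fence front at (336,133)–(341,72). It's a good view to measure from.

```bash
python3 - <<'E'
from h import *
import pickle
c=pickle.load(open('d2.pkl','rb'))['wrist']
def P(n,pts,z):
    q=np.array([ray(c,x,y,z)[:2] for x,y in pts]); d=q[1:]-q[:-1]
    print(n,np.round(q*1000,1).tolist(),np.round(np.hypot(*d.T)*1000,1),'ang',np.round(np.degrees(np.arctan2(d[:,1],d[:,0])),1)); return q
# subpixel strap edges: rows scan
g=cv2.cvtColor(c['frame'],cv2.COLOR_BGR2GRAY).astype(int)
P('cross',[(276.5,54.5)],.05);P('holes',[(277,176),(277,145)],.05);P('end',[(251,221),(303.5,221)],.05)
P('Ledge',[(251,220),(247,60)],.05);P('Redge',[(303.5,220),(306.5,100)],.05)
P('fence',[(335.5,133),(341,72)],.04);P('bedend',[(213,142.5),(358,146.5)],.04);P('bedfront',[(213,142),(211,10)],.04)
for r in(200,160,100,75): print(r,g[r,240:345:1].tolist() if r<130 else '')
E
```

```text
cross [[543.7, 23.4]] [] ang []
holes [[555.6, -66.0], [552.4, -41.2]] [25.] ang [97.4]
end [[538.7, -107.8], [583.1, -102.1]] [44.8] ang [7.3]
Ledge [[538.6, -106.9], [522.8, 17.0]] [124.9] ang [97.3]
Redge [[583.0, -101.2], [570.2, -4.9]] [97.1] ang [97.5]
fence [[598.5, -26.9], [594.2, 18.8]] [45.9] ang [95.4]
bedend [[500.3, -47.1], [618.9, -35.3]] [119.1] ang [5.7]
bedfront [[500.3, -46.7], [492.6, 47.9]] [94.9] ang [94.7]
200 
160 
100 [173, 173, 171, 168, 166, 168, 174, 188, 202, 210, 211, 213, 213, 212, 210, 210, 209, 207, 207, 207, 208, 209, 209, 210, 210, 210, 211, 209, 208, 209, 211, 210, 208, 207, 207, 208, 208, 208, 209, 210, 210, 209, 209, 210, 211, 212, 213, 213, 212, 211, 209, 208, 207, 209, 213, 217, 217, 216, 216, 216, 215, 215, 216, 216, 213, 201, 176, 164, 171, 174, 174, 172, 171, 172, 173, 172, 171, 172, 171, 170, 169, 169, 170, 172, 172, 174, 174, 173, 173, 170, 170, 173, 176, 177, 165, 120, 57, 23, 25, 40, 54, 60, 60, 62, 63]
75 [176, 176, 175, 171, 170, 169, 177, 198, 211, 212, 212, 213, 212, 211, 209, 208, 207, 205, 205, 207, 208, 209, 210, 210, 210, 211, 210, 208, 207, 208, 210, 209, 207, 206, 206, 207, 207, 207, 208, 209, 209, 208, 208, 211, 213, 214, 215, 214, 213, 212, 211, 210, 209, 208, 212, 216, 217, 216, 216, 217, 215, 210, 197, 180, 156, 127, 100, 79, 65, 56, 48, 44, 42, 42, 41, 40, 40, 39, 41, 40, 41, 41, 41, 43, 46, 51, 54, 61, 69, 78, 94, 119, 140, 158, 171, 177, 169, 130, 70, 30, 24, 37, 52, 60, 61]
```

Emit:
jog_arm([
  {"claw": 85, "translation": [0.8, 0.08, -0.05], "delta_rot": [0, 0, 0]},
  {"claw": 85, "translation": [0.8, 0, 0], "delta_rot": [0, 0, 0]},
  {"claw": 85, "translation": [0.8, 0, 0], "delta_rot": [0, 0, 0]},
  {"claw": 85, "translation": [0.7, 0, 0], "delta_rot": [0, 0, 0]},
  {"claw": 85, "translation": [0.7, 0, 0], "delta_rot": [0, 0, 0]},
  {"claw": 85, "translation": [0.6, 0, 0], "delta_rot": [0, 0, 0]},
  {"claw": 85, "translation": [0, 0, 0], "delta_rot": [0, 0, 0]},
  {"claw": 85, "translation": [0, 0, 0], "delta_rot": [0, 0, 0]},
])

```text
time_s: 3.58
eef_pos: [0.5568, -0.0875, 0.0268]
orientation: [0.468, 0.53, -0.469, 0.529]
contact_force: [0.2, 0.9, 0.4]
gripper_width: 0.085
```

Emit:
jog_arm([
  {"claw": 60, "translation": [0, 0, 0], "delta_rot": [0, 0, 0]},
  {"claw": 52, "translation": [0, 0, 0], "delta_rot": [0, 0, 0]},
  {"claw": 50, "translation": [0, 0, 0], "delta_rot": [0, 0, 0]},
  {"claw": 48, "translation": [0, 0, 0], "delta_rot": [0, 0, 0]},
  {"claw": 46, "translation": [0, 0, 0], "delta_rot": [0, 0, 0]},
  {"claw": 44, "translation": [0, 0, 0], "delta_rot": [0, 0, 0]},
  {"claw": 42, "translation": [0, 0, 0], "delta_rot": [0, 0, 0]},
  {"claw": 42, "translation": [0, 0, 0], "delta_rot": [0, 0, 0]},
], force=25)

```text
time_s: 4.25
eef_pos: [0.5582, -0.0868, 0.0278]
orientation: [0.468, 0.53, -0.468, 0.53]
contact_force: [-0.6, -0.2, 4.7]
gripper_width: 0.0441
```

```bash
python3 - <<'E'
from h import *
import pickle
goto([.558,-.085,.026],7.3)
d={n:cam(n,n+'3.png') for n in('wrist',)}; pickle.dump(d,open('d3.pkl','wb'))
E
```

```text
axes [[0.0, 0.99, 0.12], [-0.0, 0.12, -0.99], [-1.0, 0.0, 0.0]]
turn [-0.22  0.03 -0.02] shift after turn [ 0.059  0.    -0.06 ] joints [-0.28  0.45  1.81 -0.    0.89 -0.4 ] F [-0.6 -0.2  4.7] pos [ 0.5582 -0.0868  0.0278] t 4.25
```

View pics/wrist3.png

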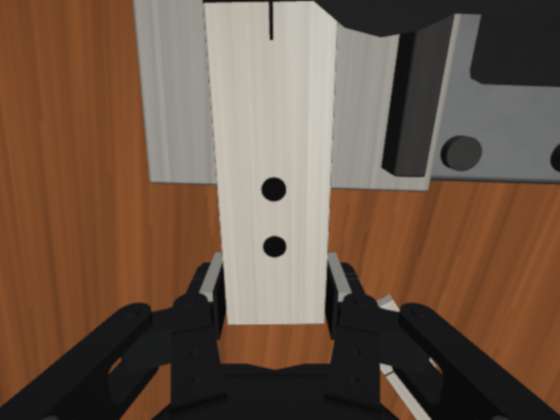

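Gripped: the jaws hold the strap end at row 280, holes at (274,189) and (274,246), bed end edge from (150,182) to (428,190), fence front foot near (384,172).

```bash
python3 - <<'E'
from h import *
import pickle
c=pickle.load(open('d3.pkl','rb'))['wrist']
def P(n,pts,z):
    q=np.array([ray(c,x,y,z)[:2] for x,y in pts]); d=q[1:]-q[:-1]
    print(n,np.round(q*1000,1).tolist(),np.round(np.hypot(*d.T)*1000,1),'ang',np.round(np.degrees(np.arctan2(d[:,1],d[:,0])),1)); return q
P('holes',[(274.5,246.5),(273.5,189)],.05);P('end',[(227.5,324),(325.5,324)],.05);P('crossline',[(204,1),(314,1)],.05)
P('L',[(226,300),(207,30)],.05);P('R',[(327,260),(336,30)],.05)
P('fence',[(384,172),(402,32)],.04);P('bedend',[(151,182),(428,190)],.04);P('bedfront',[(150,182),(135,5)],.04)
E
```

```text
holes [[555.9, -66.0], [552.4, -41.2]] [25.] ang [98.]
end [[539.4, -107.5], [584.0, -102.0]] [45.] ang [7.1]
crossline [[521.6, 20.2], [557.9, 24.7]] [36.6] ang [7.1]
L [[537.7, -94.8], [523.1, 11.7]] [107.4] ang [97.8]
R [[578.9, -69.5], [566.7, 17.1]] [87.5] ang [98.]
fence [[598.1, -30.8], [592.5, 21.6]] [52.7] ang [96.]
bedend [[500.6, -47.3], [618.6, -36.2]] [118.5] ang [5.4]
bedfront [[500.2, -47.4], [494.7, 18.2]] [65.8] ang [94.8]
```

Emit:
jog_arm([
  {"claw": 42, "translation": [-0.04, 0, 0], "delta_rot": [0, 0, 0]},
  {"claw": 42, "translation": [0, 0, 0], "delta_rot": [1.1, 0, 0]},
  {"claw": 42, "translation": [0, 0, 0], "delta_rot": [1.1, 0, 0]},
  {"claw": 42, "translation": [0, 0.16, -0.05], "delta_rot": [0, 0, 0]},
  {"claw": 42, "translation": [0, 0.16, -0.05], "delta_rot": [0, 0, 0]},
  {"claw": 42, "translation": [0, 0.16, 0], "delta_rot": [0, 0, 0]},
  {"claw": 42, "translation": [0, 0.16, 0], "delta_rot": [0, 0, 0]},
  {"claw": 42, "translation": [0, 0, 0], "delta_rot": [0, 0, 0]},
])

```text
time_s: 4.97
eef_pos: [0.5779, -0.0817, 0.0282]
orientation: [0.478, 0.521, -0.478, 0.521]
contact_force: [-1.7, 0.5, -0.7]
gripper_width: 0.0451
```

```bash
python3 - <<'E'
from h import *
import pickle
goto([.558,-.085,.026],5.3)
d={n:cam(n,n+'4.png') for n in('wrist','scene','top')}; pickle.dump(d,open('d4.pkl','wb'))
E
```

```text
axes [[0.0, 1.0, 0.09], [0.0, 0.09, -1.0], [-1.0, 0.0, -0.0]]
turn [-0.42 -0.02 -0.  ] shift after turn [ 0.075 -0.671  0.049] joints [-0.26  0.47  1.76  0.    0.91 -0.35] F [-1.7  0.5 -0.7] pos [ 0.5779 -0.0817  0.0282] t 4.9667
```

View pics/wrist4.png

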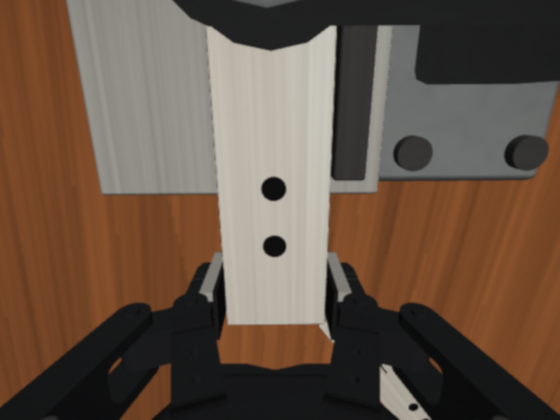

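The strap is now nearly parallel to the fence: bed edge from (103,193) to (376,191), fence foot about (333,180), strap back edge about column 331.

```bash
python3 - <<'E'
from h import *
import pickle
c=pickle.load(open('d4.pkl','rb'))['wrist']
def P(n,pts,z):
    q=np.array([ray(c,x,y,z)[:2] for x,y in pts]); d=q[1:]-q[:-1]
    print(n,np.round(q*1000,1).tolist(),np.round(np.hypot(*d.T)*1000,1),'ang',np.round(np.degrees(np.arctan2(d[:,1],d[:,0])),1)); return q
h=P('holes',[(274.5,246.5),(273.5,188.5)],.05);e=P('end',[(227.5,324),(325.5,324)],.05)
P('L',[(226,300),(209,30)],.05);P('R',[(327,260),(335,50)],.05)
f=P('fence',[(333.5,179.5),(337,40)],.04);b=P('bedend',[(103,193),(376,191)],.04);P('bedfront',[(102,190),(73,20)],.04)
u=b[1]-b[0];u/=np.linalg.norm(u);n=np.array([-u[1],u[0]])
print('end to bed edge',(e-b[0])@n*1000,'holes',(h-b[0])@n*1000,'back edge vs fence x',(e[1]-f[0])@u*1000)
E
```

```text
holes [[576.5, -61.1], [573.9, -35.9]] [25.4] ang [95.8]
end [[558.2, -102.1], [603.2, -98.2]] [45.1] ang [4.9]
L [[557.1, -89.2], [547.2, 18.2]] [107.9] ang [95.3]
R [[599.4, -65.5], [591.0, 15.7]] [81.7] ang [95.9]
fence [[599.2, -32.5], [592.9, 20.7]] [53.5] ang [96.8]
bedend [[500.9, -46.9], [618.2, -35.9]] [117.9] ang [5.4]
bedfront [[500.5, -45.6], [495.3, 18.9]] [64.7] ang [94.6]
end to bed edge [-60.27005132 -60.62077467] holes [-21.17715652   4.17297563] back edge vs fence x -2.1713981231712403
```

Emit:
jog_arm([
  {"claw": 42, "translation": [0, 0.03, 0], "delta_rot": [0, 0, 0]},
  {"claw": 42, "translation": [0, 0.03, 0], "delta_rot": [0, 0, 0]},
  {"claw": 42, "translation": [0, 0.02, 0], "delta_rot": [0, 0, 0]},
  {"claw": 42, "translation": [0, 0, 0], "delta_rot": [0, 0, 0]},
  {"claw": 42, "translation": [0, 0, 0], "delta_rot": [0, 0, 0]},
  {"claw": 42, "translation": [0, 0, 0], "delta_rot": [0, 0, 0]},
  {"claw": 42, "translation": [0, 0, 0], "delta_rot": [0, 0, 0]},
  {"claw": 42, "translation": [0, 0, 0], "delta_rot": [0, 0, 0]},
])

```text
time_s: 5.78
eef_pos: [0.578, -0.0818, 0.0283]
orientation: [0.478, 0.522, -0.479, 0.52]
contact_force: [-5.3, -0.1, 1.0]
gripper_width: 0.0445
```

Emit:
jog_arm([
  {"claw": 42, "translation": [0, 0.03, 0], "delta_rot": [0, 0, 0]},
  {"claw": 42, "translation": [0, 0, 0], "delta_rot": [0, 0, 0]},
  {"claw": 42, "translation": [0, 0, 0], "delta_rot": [0, 0, 0]},
  {"claw": 42, "translation": [0, 0, 0], "delta_rot": [0, 0, 0]},
  {"claw": 42, "translation": [0, 0, 0], "delta_rot": [0, 0, 0]},
  {"claw": 42, "translation": [0, 0, 0], "delta_rot": [0, 0, 0]},
  {"claw": 42, "translation": [0, 0, 0], "delta_rot": [0, 0, 0]},
  {"claw": 42, "translation": [0, 0, 0], "delta_rot": [0, 0, 0]},
])

```text
time_s: 6.45
eef_pos: [0.5781, -0.0818, 0.0282]
orientation: [0.477, 0.522, -0.479, 0.52]
contact_force: [-6.0, -1.0, 2.0]
gripper_width: 0.0443
```

```bash
python3 - <<'E'
from h import *
s=robot.read_state();print(s['contact_force'],s['wrist_torque'],s['eef_pos'])
goto([.558,-.085,.026],5.3,s)
E
```

```text
[-5.95536482 -1.04780429  2.0057759 ] [-0.08359272  0.9167865   0.39073131] [ 0.5780996  -0.08183085  0.02819814]
axes [[-0.0, 1.0, 0.09], [-0.0, 0.09, -1.0], [-1.0, -0.0, -0.0]]
turn [-0.38 -0.01  0.24] shift after turn [ 0.073 -0.677  0.043] joints [-0.26  0.47  1.76 -0.    0.92 -0.34] F [-6. -1.  2.] pos [ 0.5781 -0.0818  0.0282] t 6.45
```

Emit:
jog_arm([
  {"claw": 42, "translation": [0, 0, 0], "delta_rot": [0.6, 0, 0]},
  {"claw": 42, "translation": [0, 0, 0], "delta_rot": [0, 0, 0]},
  {"claw": 42, "translation": [0, 0, 0], "delta_rot": [0, 0, 0]},
  {"claw": 42, "translation": [0, 0, 0], "delta_rot": [0, 0, 0]},
  {"claw": 42, "translation": [0, 0, 0], "delta_rot": [0, 0, 0]},
  {"claw": 42, "translation": [0, 0, 0], "delta_rot": [0, 0, 0]},
  {"claw": 42, "translation": [0, 0, 0], "delta_rot": [0, 0, 0]},
  {"claw": 42, "translation": [0, 0, 0], "delta_rot": [0, 0, 0]},
])

```text
time_s: 7.12
eef_pos: [0.5775, -0.0817, 0.0281]
orientation: [0.479, 0.52, -0.482, 0.517]
contact_force: [-7.1, -0.5, 1.9]
gripper_width: 0.0446
```

```bash
python3 - <<'E'
from h import *
s=robot.read_state();print(s['contact_force'],s['wrist_torque'],s['eef_pos'])
goto([.558,-.085,.026],5.3,s)
import pickle
d={n:cam(n,n+'5.png') for n in('wrist','scene','top')}; pickle.dump(d,open('d5.pkl','wb'))
c=d['wrist'];g=cv2.cvtColor(c['frame'],cv2.COLOR_BGR2GRAY).astype(int)
for r in range(60,185,20): print(r,g[r,325:345].tolist())
b=cv2.resize(cv2.imread('pics/scene5.png')[160:300,235:365],(520,560),interpolation=cv2.INTER_CUBIC);cv2.imwrite('pics/z5.png',b)
E
```

```text
[-7.11315325 -0.5191978   1.86818537] [-0.09066983  1.12096848  0.47422157] [ 0.57752965 -0.08168601  0.02813518]
axes [[-0.01, 1.0, 0.08], [-0.0, 0.08, -1.0], [-1.0, -0.01, -0.0]]
turn [-0.96 -0.02  0.3 ] shift after turn [ 0.071 -0.658  0.05 ] joints [-0.26  0.47  1.76 -0.    0.92 -0.33] F [-7.1 -0.5  1.9] pos [ 0.5775 -0.0817  0.0281] t 7.1167
60 [195, 196, 197, 196, 194, 193, 191, 186, 164, 109, 45, 19, 20, 30, 40, 48, 51, 53, 52, 52]
80 [196, 198, 196, 195, 193, 192, 189, 169, 119, 58, 23, 22, 30, 39, 45, 51, 53, 52, 52, 52]
100 [197, 197, 196, 194, 192, 189, 174, 136, 81, 33, 20, 28, 38, 46, 50, 51, 51, 51, 51, 52]
120 [197, 195, 193, 192, 190, 183, 161, 111, 48, 19, 26, 36, 45, 50, 51, 52, 51, 51, 52, 51]
140 [196, 194, 192, 191, 186, 166, 113, 48, 19, 26, 36, 44, 49, 52, 51, 51, 51, 51, 53, 53]
160 [193, 192, 190, 187, 167, 116, 54, 23, 25, 34, 43, 49, 52, 52, 51, 50, 51, 52, 52, 53]
180 [191, 189, 186, 173, 153, 143, 143, 140, 128, 118, 112, 110, 111, 110, 110, 111, 112, 111, 109, 108]
```

View pics/z5.png

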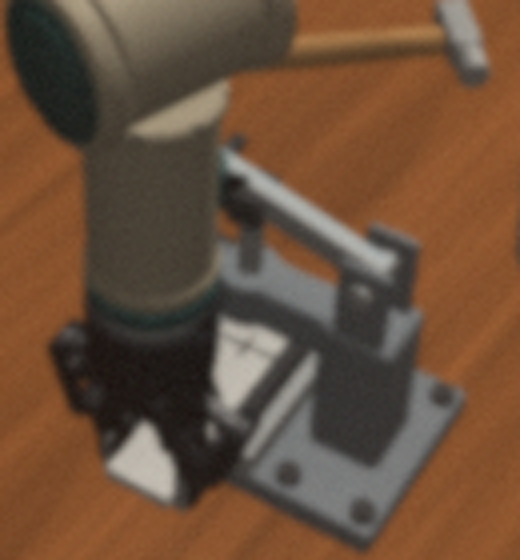

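Emit:
jog_arm([
  {"claw": 60, "translation": [0, 0, 0], "delta_rot": [0, 0, 0]},
  {"claw": 70, "translation": [0, 0, 0], "delta_rot": [0, 0, 0]},
  {"claw": 80, "translation": [0, 0, 0], "delta_rot": [0, 0, 0]},
  {"claw": 85, "translation": [0, 0, 0], "delta_rot": [0, 0, 0]},
  {"claw": 85, "translation": [0, 0, 0], "delta_rot": [0, 0, 0]},
  {"claw": 85, "translation": [0, 0, 0], "delta_rot": [0, 0, 0]},
  {"claw": 85, "translation": [0, -0.08, 0], "delta_rot": [0, 0, 0]},
  {"claw": 85, "translation": [0, 0, 0], "delta_rot": [0, 0, 0]},
])

```text
time_s: 7.93
eef_pos: [0.5774, -0.0819, 0.0284]
orientation: [0.481, 0.518, -0.481, 0.518]
contact_force: [-0.1, 0.4, 0.7]
gripper_width: 0.0853
```

Emit:
jog_arm([
  {"claw": 85, "translation": [-0.5, 0, 0], "delta_rot": [0, 0, 0]},
  {"claw": 85, "translation": [-0.8, 0, 0], "delta_rot": [0, 0, 0]},
  {"claw": 85, "translation": [-0.8, 0, 0], "delta_rot": [0, 0, 0]},
  {"claw": 85, "translation": [-0.8, 0, 0], "delta_rot": [0, 0, 0]},
  {"claw": 85, "translation": [0, 0, 0.5], "delta_rot": [0, 0, 0]},
  {"claw": 85, "translation": [0, 0, 0.5], "delta_rot": [0, 0, 0]},
  {"claw": 85, "translation": [0, 0, 0], "delta_rot": [0, 0, 0]},
  {"claw": 85, "translation": [0, 0, 0], "delta_rot": [0, 0, 0]},
])

```text
time_s: 8.6
eef_pos: [0.5791, -0.1127, 0.1141]
orientation: [0.481, 0.519, -0.482, 0.517]
contact_force: [-0.3, 0.5, -0.9]
gripper_width: 0.0849
```

```bash
python3 - <<'E'
from h import *
goto([.558,-.085,.026],5.3)
import pickle
d={n:cam(n,n+'6.png') for n in('wrist','scene','top')}; pickle.dump(d,open('d6.pkl','wb'))
f=d['wrist']['frame'][0:230]; cv2.imwrite('pics/z6.png',cv2.resize(f[:,150:430],(784,644),interpolation=cv2.INTER_CUBIC)[:600])
E
```

```text
axes [[-0.0, 1.0, 0.07], [0.0, 0.07, -1.0], [-1.0, -0.0, -0.0]]
turn [-1.16 -0.06  0.14] shift after turn [ 2.937 -0.616 -0.986] joints [-0.31  0.39  1.65  0.    1.11 -0.38] F [-0.3  0.5 -0.9] pos [ 0.5791 -0.1127  0.1141] t 8.6
```

View pics/z6.png

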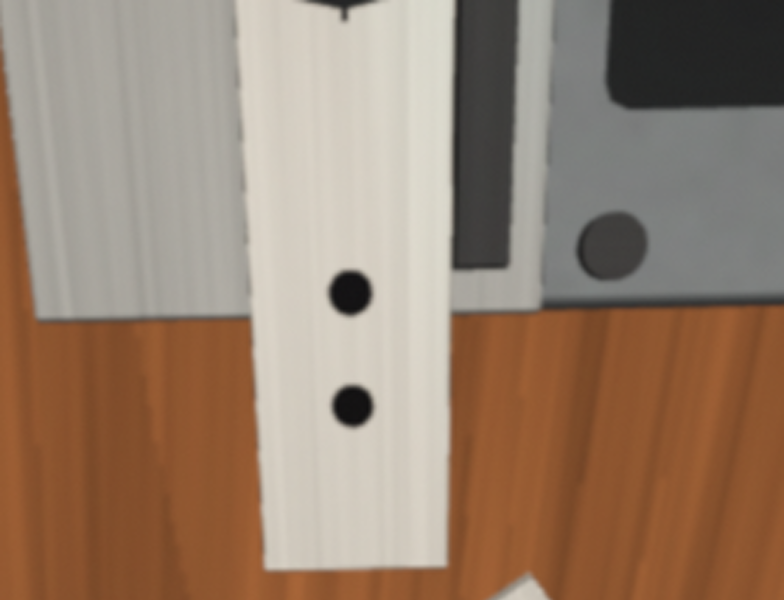

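The crop of the released strap shows its back edge on the fence along the whole visible length (column 453). The end is at rows 567–570, and the bed edge runs from (38,320) to (540,310).

```bash
python3 - <<'E'
from h import *
import pickle
c=pickle.load(open('d6.pkl','rb'))['wrist']
def P(n,pts,z):
    q=np.array([ray(c,150+(x+.5)/2.8-.5,(y+.5)/2.8-.5,z)[:2] for x,y in pts]); d=q[1:]-q[:-1]
    print(n,np.round(q*1000,1).tolist(),np.round(np.hypot(*d.T)*1000,1),'ang',np.round(np.degrees(np.arctan2(d[:,1],d[:,0])),1)); return q
h=P('holes',[(353,406),(350.5,292)],.05);e=P('end',[(266,570),(447,567)],.05)
P('L',[(265,560),(239,40)],.05);P('R',[(447,560),(453,40)],.05)
P('fence top back',[(509,268),(517,0)],.056);b=P('bedend',[(38,320),(540,310)],.04);P('bedfront',[(38,318),(2,20)],.04)
m=P('cross arm tip',[(344,20)],.05)
u=b[1]-b[0];u/=np.linalg.norm(u);n=np.array([-u[1],u[0]])
for k,q in(('end',e),('holes',h),('armtip(expect 58)',m)):print(k,(q-b[0])@n*1000,(q-b[0])@u*1000-75)
# top & scene check: cross in scene crop
d=pickle.load(open('d6.pkl','rb')); s=d['scene']
cv2.imwrite('pics/z7.png',np.hstack([cv2.resize(s['frame'][205:285,245:345],(400,480),interpolation=cv2.INTER_CUBIC),cv2.resize(d['top']['frame'][160:260,215:325],(400,480),interpolation=cv2.INTER_CUBIC)]))
E
```

```text
holes [[576.2, -60.6], [573.8, -35.5]] [25.2] ang [95.5]
end [[557.8, -102.1], [602.2, -98.1]] [44.5] ang [5.2]
L [[557.5, -99.6], [547.3, 12.2]] [112.2] ang [95.2]
R [[602.0, -96.3], [591.3, 15.4]] [112.2] ang [95.5]
fence top back [[607.5, -28.1], [602.7, 21.8]] [50.1] ang [95.5]
bedend [[500.5, -47.3], [618.6, -36.4]] [118.6] ang [5.3]
bedfront [[500.6, -46.8], [495.1, 14.5]] [61.6] ang [95.1]
cross arm tip [[568.6, 17.4]] [] ang []
end [-59.87885627 -59.92704984] [-23.00212542  21.52969771]
holes [-20.27690596   4.96611872] [-0.85043187 -0.94433088]
armtip(expect 58) [58.10673125] [-1.25158873]
```

View pics/z7.png

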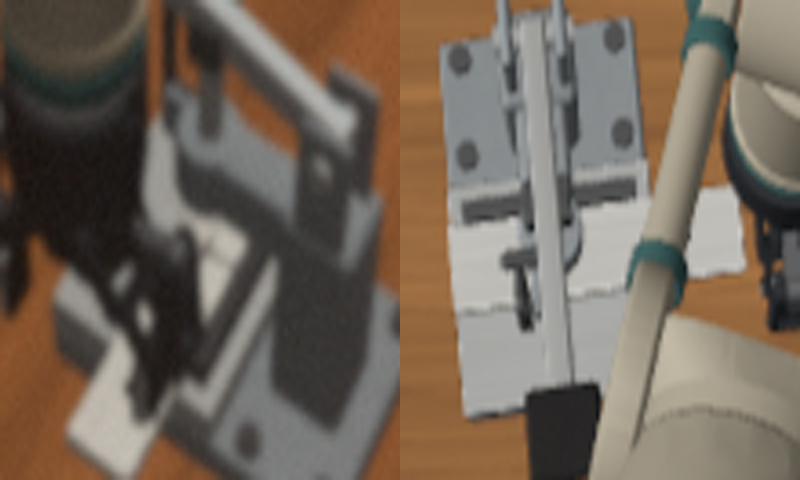

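The strap's yaw matches the press at 5.3°. Its end is 59.9 mm past the bed edge (60 wanted), the visible arm of the cross is 58.1 mm in (58 wanted), and it sits flush on the fence. Next is the lever.

Emit:
jog_arm([
  {"claw": 60, "translation": [-0.9, 0, 0], "delta_rot": [0, 0, 0]},
  {"claw": 30, "translation": [-0.9, 0, 0], "delta_rot": [0, 0, 0]},
  {"claw": 0, "translation": [-0.9, 0, 0], "delta_rot": [0, 0, 0]},
  {"claw": 0, "translation": [-0.9, 0, 0], "delta_rot": [0, 0, 0]},
  {"claw": 0, "translation": [-0.9, 0, 0], "delta_rot": [0, 0, 0]},
  {"claw": 0, "translation": [-0.9, 0, 0], "delta_rot": [0, 0, 0]},
  {"claw": 0, "translation": [-0.9, 0, 0], "delta_rot": [0, 0, 0]},
  {"claw": 0, "translation": [0, 0, 0], "delta_rot": [0, 0, 0]},
])

```text
time_s: 9.42
eef_pos: [0.5824, -0.112, 0.3099]
orientation: [0.482, 0.515, -0.479, 0.521]
contact_force: [1.6, 0.4, 0.9]
gripper_width: 0.0001
```

Emit:
jog_arm([
  {"claw": 0, "translation": [0, -0.63, -0.77], "delta_rot": [0, 0, 0]},
  {"claw": 0, "translation": [0, -0.63, -0.77], "delta_rot": [0, 0, 0]},
  {"claw": 0, "translation": [0, -0.63, -0.77], "delta_rot": [0, 0, 0]},
  {"claw": 0, "translation": [0, -0.63, -0.77], "delta_rot": [0, 0, 0]},
  {"claw": 0, "translation": [0, -0.63, -0.77], "delta_rot": [0, 0, 0]},
  {"claw": 0, "translation": [0, -0.63, -0.77], "delta_rot": [0, 0, 0]},
  {"claw": 0, "translation": [0, 0, 0], "delta_rot": [0, 0, 0]},
  {"claw": 0, "translation": [0, 0, 0], "delta_rot": [0, 0, 0]},
])

```text
time_s: 10.08
eef_pos: [0.4555, 0.0191, 0.304]
orientation: [0.48, 0.519, -0.481, 0.519]
contact_force: [-0.1, -0.7, 0.8]
gripper_width: 0.0
```

```bash
python3 - <<'E'
from h import *
goto([.455,.018,.234],5.3)
c=cam('scene'); p=robot.read_state()['eef_pos']
u=proj(c,p);v=proj(c,[.455,.018,.234]);print(u,v)
f=cv2.resize(c['frame'][130:310,200:380],(540,540),interpolation=cv2.INTER_CUBIC)
cv2.imwrite('pics/z8.png',f)
E
```

```text
axes [[-0.0, 1.0, 0.08], [-0.0, 0.08, -1.0], [-1.0, -0.0, 0.0]]
turn [-0.9   0.    0.03] shift after turn [ 2.333 -0.019  0.035] joints [-0.11  0.06  1.6  -0.    1.48 -0.19] F [-0.1 -0.7  0.8] pos [0.4555 0.0191 0.304 ] t 10.0833
[258.19668598 153.16863598] [258.56007296 176.54859861]
```

View pics/z8.png

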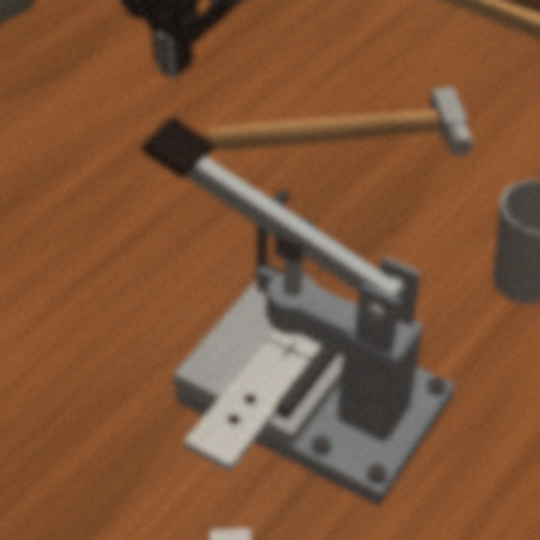

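Emit:
jog_arm([
  {"claw": 0, "translation": [0.7, 0, 0], "delta_rot": [0, 0, 0]},
  {"claw": 0, "translation": [0.7, 0, 0], "delta_rot": [0, 0, 0]},
  {"claw": 0, "translation": [0.5, 0, 0], "delta_rot": [0, 0, 0]},
  {"claw": 0, "translation": [0.3, 0, 0], "delta_rot": [0, 0, 0]},
  {"claw": 0, "translation": [0.2, 0, 0], "delta_rot": [0, 0, 0]},
  {"claw": 0, "translation": [0.2, 0, 0], "delta_rot": [0, 0, 0]},
  {"claw": 0, "translation": [0.2, 0, 0], "delta_rot": [0, 0, 0]},
  {"claw": 0, "translation": [0.2, 0, 0], "delta_rot": [0, 0, 0]},
])

```text
time_s: 10.8
eef_pos: [0.4572, 0.0176, 0.2147]
orientation: [0.481, 0.518, -0.481, 0.519]
contact_force: [-1.9, -0.1, 2.5]
gripper_width: 0.0002
```

Emit:
jog_arm([
  {"claw": 0, "translation": [0.2, 0, 0], "delta_rot": [0, 0, 0]},
  {"claw": 0, "translation": [0.2, 0, 0], "delta_rot": [0, 0, 0]},
  {"claw": 0, "translation": [0.2, 0, 0], "delta_rot": [0, 0, 0]},
  {"claw": 0, "translation": [0.2, 0, 0], "delta_rot": [0, 0, 0]},
  {"claw": 0, "translation": [0.2, 0, 0], "delta_rot": [0, 0, 0]},
  {"claw": 0, "translation": [0.2, 0, 0], "delta_rot": [0, 0, 0]},
  {"claw": 0, "translation": [0.2, 0, 0], "delta_rot": [0, 0, 0]},
  {"claw": 0, "translation": [0, 0, 0], "delta_rot": [0, 0, 0]},
])

```text
time_s: 11.47
eef_pos: [0.455, 0.0178, 0.1713]
orientation: [0.48, 0.519, -0.482, 0.517]
contact_force: [-3.7, -0.8, 4.5]
gripper_width: -0.0005
```

Emit:
jog_arm([
  {"claw": 0, "translation": [0.15, 0, 0], "delta_rot": [0, 0, 0]},
  {"claw": 0, "translation": [0.15, 0, 0], "delta_rot": [0, 0, 0]},
  {"claw": 0, "translation": [0.15, 0, 0], "delta_rot": [0, 0, 0]},
  {"claw": 0, "translation": [0.15, 0, 0], "delta_rot": [0, 0, 0]},
  {"claw": 0, "translation": [0.15, 0, 0], "delta_rot": [0, 0, 0]},
  {"claw": 0, "translation": [0.15, 0, 0], "delta_rot": [0, 0, 0]},
  {"claw": 0, "translation": [0, 0, 0], "delta_rot": [0, 0, 0]},
  {"claw": 0, "translation": [0, 0, 0], "delta_rot": [0, 0, 0]},
])

```text
time_s: 12.13
eef_pos: [0.4575, 0.0181, 0.1471]
orientation: [0.482, 0.518, -0.481, 0.519]
contact_force: [-5.8, -0.5, 14.6]
gripper_width: 0.0002
```

Emit:
jog_arm([
  {"claw": 0, "translation": [0.1, 0, 0], "delta_rot": [0, 0, 0]},
  {"claw": 0, "translation": [0, 0, 0], "delta_rot": [0, 0, 0]},
  {"claw": 0, "translation": [0, 0, 0], "delta_rot": [0, 0, 0]},
  {"claw": 0, "translation": [0, 0, 0], "delta_rot": [0, 0, 0]},
  {"claw": 0, "translation": [0, 0, 0], "delta_rot": [0, 0, 0]},
  {"claw": 0, "translation": [0, 0, 0], "delta_rot": [0, 0, 0]},
  {"claw": 0, "translation": [0, 0, 0], "delta_rot": [0, 0, 0]},
  {"claw": 0, "translation": [0, 0, 0], "delta_rot": [0, 0, 0]},
])

```text
time_s: 12.8
eef_pos: [0.4577, 0.0181, 0.1461]
orientation: [0.482, 0.517, -0.48, 0.519]
contact_force: [-11.0, -0.7, 28.6]
gripper_width: 0.0002
```

Emit:
jog_arm([
  {"claw": 0, "translation": [-0.1, 0, 0], "delta_rot": [0, 0, 0]},
  {"claw": 0, "translation": [-0.2, 0, 0], "delta_rot": [0, 0, 0]},
  {"claw": 0, "translation": [-0.2, 0, 0], "delta_rot": [0, 0, 0]},
  {"claw": 0, "translation": [-0.2, 0, 0], "delta_rot": [0, 0, 0]},
  {"claw": 0, "translation": [-0.2, 0, 0], "delta_rot": [0, 0, 0]},
  {"claw": 0, "translation": [-0.3, 0, 0], "delta_rot": [0, 0, 0]},
  {"claw": 0, "translation": [0, 0, 0], "delta_rot": [0, 0, 0]},
  {"claw": 0, "translation": [0, 0, 0], "delta_rot": [0, 0, 0]},
])

```text
time_s: 13.47
eef_pos: [0.4575, 0.0179, 0.1789]
orientation: [0.481, 0.518, -0.481, 0.519]
contact_force: [-0.4, -0.2, -0.1]
gripper_width: 0.0003
```

Emit:
jog_arm([
  {"claw": 0, "translation": [-0.9, 0, 0], "delta_rot": [0, 0, 0]},
  {"claw": 0, "translation": [-0.9, 0, 0], "delta_rot": [0, 0, 0]},
  {"claw": 0, "translation": [-0.9, 0, 0], "delta_rot": [0, 0, 0]},
  {"claw": 0, "translation": [-0.9, 0, 0], "delta_rot": [0, 0, 0]},
  {"claw": 0, "translation": [0, 0, 0], "delta_rot": [0, 0, 0]},
  {"claw": 0, "translation": [0, 0, 0], "delta_rot": [0, 0, 0]},
  {"claw": 0, "translation": [0, 0, 0], "delta_rot": [0, 0, 0]},
  {"claw": 0, "translation": [0, 0, 0], "delta_rot": [0, 0, 0]},
])

```text
time_s: 14.13
eef_pos: [0.4558, 0.0181, 0.2849]
orientation: [0.48, 0.519, -0.482, 0.517]
contact_force: [0.1, -0.6, 0.1]
gripper_width: -0.0
```

```bash
python3 - <<'E'
from h import *
c=cam('scene'); t=cam('top','top9.png')
print(proj(c,[.451,.018,.153]),robot.read_state()['contact_force'])
f=cv2.resize(c['frame'][150:300,230:380],(560,560),interpolation=cv2.INTER_CUBIC)
cv2.imwrite('pics/z9.png',f)
E
```

```text
[258.35209182 200.42906769] [ 0.58448694  0.67774703 -0.63152195]
```

View pics/z9.png

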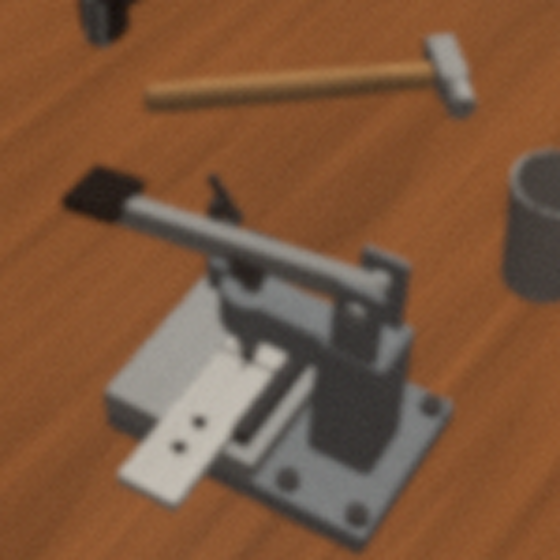

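The lever is latched, with the pad at (103,193). The punch tip is at (249,361) in this crop, exactly where the cross was before pressing. The holes, at (199,422) and (180,446), haven't moved, and the hammer and tin look untouched.

```bash
python3 - <<'E'
from h import *
print(robot.sign_off())
E
```

```text
the job is handed in; nothing more can be done
None
```

I slid the strap back flush against the fence with its cross under the punch, then pressed the lever until it latched. I handed the job in at about 14 s, with the arm clear and the force reading near zero.

- **Strap:** I gripped it near its two-hole end, turned it about 2°, slid it back until contact force built up at the fence, and released it with the lever still up. In the wrist view after release:
  - The strap and press angles matched to about 0.2°.
  - The strap's end was 59.9 mm past the bed edge (60 wanted).
  - The visible arm of the cross was 58.1 mm in from that edge (58 wanted).
- **Lever:** I pushed the pad straight down to its end stop, reaching 28.6 N at the wrist, and let go. It stayed down.
- **Last picture:** The punch tip sits on the pixel where the cross was before pressing. The strap's holes moved less than 1 pixel, and the hammer and tin look undisturbed. I did not look again at the screwdriver or offcut, which the arm never worked near.

**Checks that disagreed:**
- One picture suggested a 2 mm gap to the fence just before contact. The strap hides the fence's foot at that angle, and the contact force showed the strap was already touching.
- While pushing, the wrist torque suggested the contact was mostly near the fence's -y end, the end I was gripping. The picture after release showed no gap along the part of the fence in view.
- Cross-checks with the top camera and the fence end differed by 1–2 mm along the strap, which is within the camera calibration.

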